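Count along the sorting rack and push the canister into the third gap

ROBOT

A 7-joint arm with a two-finger parallel gripper is mounted at the origin on the work surface. World frame = base frame: x ahead of the robot, y to its left, z up, the work surface at z = 0. Lengths are in m, angles in rad, forces in N, time in s.
With the tool pointing down it reaches from about 0.4 to 0.925 m from the base axis. Payload 4.1 kg.
Tool frame: the origin (TCP) lies at the very end of the fingers, on their centre line; the grasp point (between the pads) lies 19 mm behind it; z points along the fingers, y is the line along which they close (so a half turn about z gives the same grasp; the last joint's range is limited). The gripper opens to 85 mm and grips with 20 to 120 N. Pads are 22 mm wide; open, the fingers measure 114 mm over their backs; the gripper's body (76 mm by 85 mm) begins 54 mm behind the grasp point. The pads swing forward as they close: fully open they stand 13 mm farther back than shut.
Start: joints at [-1.397, 0.398, 0.045, 1.537, -0.019, 1.207, -0.051], TCP at [0.175, 0.626, 0.231] pointing down, gripper open.
Joint ranges: [-2.82, 2.82], [-0.49, 2.23], [-1.37, 1.46], [0, 2.46], [-1.36, 4.5], [0.23, 2], [-2.94, 2.94]. Speed limits (rad/s): [2.57, 2.57, 3.14, 3.14, 3.14, 3.14, 3.14].

INTERFACE

Orientations are given as a rotation vector (axis times angle).
In Python, from workcell import manip, cams gives the robot as it stands.
- The arm moves only by the tool drive_tool, never from a script. Its argument "targets" is a list of rows, each an object of numbers: "dx", "dy", "dz": the shift along the tool's x, y, z in m; "wx", "wy", "wz": the turn, a rotation vector about the tool's x, y, z in rad; "hand": the opening, from 0 (shut) to 1 (fully open). In form: [{"dx": .., "dy": .., "dz": .., "wx": .., "wy": .., "wz": .., "hand": ..}, ...]. A call has 1 to 8 rows; each row shifts and turns the commanded pose from where the row before left it, along the tool's axes as they then stand; what a row does not reach is not made up. A row lasts 1/12 s, in which the tool goes at most 41.7 mm and 7.16 degrees, less where a joint would pass 70% of its speed; a pose out of reach is approached as far as the arm can. A call with a gripper value outside its range is refused whole. The fingers move at their own pace and stop on an object; "squeeze" is the grip in N (left out, the last holds). Time passes only in rows, so rows that do not move let the fingers close. It gives the time, the measured TCP pose, the force, the opening and the grip force at its end, in the units of the state.
- manip.sense(): the state, without advancing time (a new reading comes with each control period).
- cams.get_image(name): name is "scene" or "top" or "wrist"; returns (picture, depth): 384x512x3 uint8, blue, green, red; 384x512 float32, m along the optical axis (not along the pixel's ray), 0 where there is no reading.
- cams.camera_params(name): a dict with "camera_matrix" (3x3 intrinsics, pixels), "distortion" ([k1, k2, p1, p2, k3] as OpenCV has them; the pictures are not rectified), "view" (4x4, takes a point from world to camera coordinates); the wrist camera has in their place "mount" (4x4, takes a point from camera to tool coordinates, whose origin is the TCP and whose axes are the flange's). Camera axes: x right, y down, z forward; pixel columns grow to the right and rows downward; lengths in m; the calibration is good to about 2 mm. A picture is of the moment at which its call begins: read the wrist's pose just before it. camera_params takes no time and is no camera call.
- manip.hand_in(): hands the job in; it is judged then, once.
Trained networks look in the newest picture that a camera, given by its name, has taken for a name from the list of things; names that differ only in an ending like _2 or _b are one class to them, and where a whole thing is asked for, a point or a joint stands for the part that bears it (a point fixed in the world has none). Each returns a list of dicts, best first, with "conf" (0 to 1); they miss things now and then, are a little off and sometimes report something else, mostly with a low value. They report only what shows in the picture. A call takes as long as a camera call. They do not tell look-alikes from the thing itself.
- cams.search_frame(camera, target): "bbox" ([left, top, right, bottom] as shares, 0 to 1, of the picture: columns of its width, rows of its height, round what is visible of it).
- cams.tip_of(camera, target): "position" ([column, row] as shares, 0 to 1, of the picture: columns of its width, rows of its height: a listed point, or the origin of a listed thing).
The state is a dict: "t": time; "qpos": joint angles; "dq": joint speeds; "joint_efforts": joint torques, N m; "eef_pos": TCP position; "ee_rot": TCP orientation; "ft_force": force on the tool from outside, world axes, zero at the start; "moment": the same for the moment, N m; "gripper_width": finger opening in m; "grasp_force": force on a finger pad.
Only numpy, scipy, OpenCV 4.12 (cv2) and the standard library are available. Lean on these libraries where they do the work, as an engineer would, in place of code of your own. Each camera call takes 0.05 s, during which the arm holds its last target. There are 200 camera calls.

TASK

Starting at the end of the divider rack marked by the round-topped post, run a fingertip along its sprung rail, keeping the rail slightly pressed down, from the first gap to the third and no farther. Then push the knurled-cap canister along the table into that third gap until it stands fully home against the back wall, upright and never lifted. Leave the other optics where they are, and finish clear of everything.

Things in the scene. Friction and masses are not known exactly. Their poses are not given: they have to be found in the camera images.
- rack: fixed plywood rack: back wall 40 mm high, seven dividers (6 mm thick, 32 high) standing out from it to the robot's side; six gaps 52 mm wide, open in front and above, floored by the table. Origin on the table mid-way along; x from mouths to back, y along the row. Gap centres y = ±29, ±87, ±145 mm; divider noses x = -45; wall's front face x = 20, so the canister is home with its axis at x = -1
- rail (a joint): sprung aluminium rail over the rack's back wall, spanning all six gaps: 354 mm long, 18 wide, centre line at x = 26 mm in the rack's frame, top 60 mm above the table at rest. Value: how far it is pressed down, 0 to 0.006 m; it sinks level wherever pressed, gives from 1.2 N, takes 4 N at 3 mm, 7 N at the stop, and springs back
- round_post: fixed steel post with a ball top (28 mm across, top at 76 mm), in line with the rail beyond one end of the rack (left or right), 195 mm along from the rack's middle. Gaps are counted from it: the first gap's middle is 50 mm from its axis, the next ones every 58 mm. Origin on the table, on its axis
- square_post: fixed low square steel block, 26 mm wide, 36 mm high, in line with the rail beyond the other end of the rack, 195 mm along from its middle. Origin on the table at its centre
- canister: aluminium screw-top eyepiece canister standing upright in front of the rack: 42 mm across, 46 mm high, about 0.2 kg, knurled cap (the top 14 mm). Loose, slides on the table. Origin at the centre of its underside, z up
- diagonal: white plastic star diagonal: 42 x 40 x 40 mm housing with a level nose tube (32 mm across, 30 mm long, along its -x) and a socket tube on top, 64 mm high in all; stands on the table to the left, left alone. Loose. Origin at the centre of its underside
- eyecup_a: stiff black rubber eyecup, a ring 40 mm across, 28 mm high, standing in one of the rack's gaps, left alone. Loose. Origin at the centre of its underside
- eyecup_b: stiff black rubber eyecup, a ring 40 mm across, 28 mm high, on the table to the right, left alone. Loose. Origin at the centre of its underside
- eyepiece: matte black orthoscopic eyepiece standing on its barrel, 37 mm across, 50 mm high, in one of the rack's gaps, left alone. Loose. Origin at the centre of its underside
- moon_filter: green glass moon filter in a dark metal cell, lying flat, 44 mm across, 9.6 mm thick, in one of the rack's gaps, left alone. Loose. Origin at the centre of its underside
- lock_ring: brass lock ring lying flat, 52 mm across, 10 mm thick, on the table to the right, left alone. Loose. Origin at the centre of its underside
There are look-alikes about, which are no part of the job. Several things look just like the canister: the one meant starts farthest to the robot's right. Leave any purple look-alike of the round_post alone.

How it is judged:
By the outcome, as a careful person would: the job done as asked, in the order asked, and still so for the second after the job is handed in, with the robot touching nothing.
It also fails if it takes over 58 s, if anything falls off the work surface, if the arm or the gripper's body presses on something with over 40 N, if the wrist force passes 120 N, or if a joint passes its speed limit or range.

## Working session

There is one attempt and no reset: what is moved stays moved. The work goes in short steps, Python scripts to look and compute and a tool call to move; the robot and the scene stay as the last step left them, time stands still between calls to the robot, and variables do not carry over. Pictures are saved under pics/ and viewed, at most 10 in all, crops included, and the job is handed in when it is done.

Besides the shell and the picture viewer there is one more tool, called in YAML: its name, and indented under it one key for each argument. drive_tool: Moves the arm, as the interface text tells. Its arguments: {"type":"object","properties":{"targets":{"type":"array","items":{"type":"object","properties":{"dx":{"type":"number"},"dy":{"type":"number"},"dz":{"type":"number"},"wx":{"type":"number"},"wy":{"type":"number"},"wz":{"type":"number"},"hand":{"type":"number"}}}},"squeeze":{"type":"number"}},"required":["targets"]}

```bash
mkdir -p pics
cat > h.py <<'E'
import numpy as np, cv2
from workcell import manip, cams
from scipy.spatial.transform import Rotation as R
def world(name,uv,d,P=None,st=None):
    P=P or cams.camera_params(name)
    K=np.array(P["camera_matrix"]);D=np.array(P["distortion"])
    n=cv2.undistortPoints(np.array(uv,float).reshape(-1,1,2),K,D).reshape(-1,2)
    c=np.c_[n,np.ones(len(n))]*np.array(d).reshape(-1,1)
    if "view" in P: T=np.linalg.inv(np.array(P["view"]))
    else:
        B=np.eye(4);B[:3,:3]=R.from_rotvec(st["ee_rot"]).as_matrix();B[:3,3]=st["eef_pos"]
        T=B@np.array(P["mount"])
    return c@T[:3,:3].T+T[:3,3]
def cloud(name,dep,st=None):
    v,u=np.mgrid[0:384,0:512]
    return world(name,np.c_[u.ravel(),v.ravel()],dep.ravel(),None,st).reshape(384,512,3)
E
python3 - <<'E'
from h import *
s=manip.sense();print(s)
for n in("scene","top"):
    im,d=cams.get_image(n);cv2.imwrite(f"pics/{n}0.png",cv2.resize(im,(800,600)));np.savez(f"{n}0.npz",im=im,d=d)
    for t in("canister","round_post","square_post","rack"):
        for r in cams.search_frame(n,t):
            b=np.array(r["bbox"])*[512,384,512,384]
            print(n,t,round(r["conf"],2),b.round())
E
```

```text
{'t': 0.0, 'qpos': array([-1.39699714,  0.39919593,  0.04504177,  1.53787302, -0.01871172,
        1.20688992, -0.05066899]), 'dq': array([-0.00076066, -0.00024945,  0.00108249,  0.00150061,  0.00135549,
       -0.00083557,  0.00127887]), 'joint_efforts': array([-6.70182408e-05, -4.75120032e+01,  1.36484172e+00, -2.54223400e+01,
        1.16013284e-02,  9.49534908e-03, -6.29036492e-06]), 'eef_pos': array([0.17493898, 0.62536375, 0.23026418]), 'ee_rot': array([-4.26960482e-01, -3.11230346e+00,  3.04655702e-03]), 'ft_force': array([ 0.02516619, -0.1621558 , -0.88173145]), 'moment': array([-0.02301333, -0.0288218 ,  0.02743816]), 'grasp_force': 0.0, 'gripper_width': 0.08571250373977124}
scene canister 0.95 [275. 176. 290. 201.]
scene canister 0.62 [305. 171. 324. 194.]
scene canister 0.51 [302. 130. 337. 162.]
scene round_post 0.84 [374. 206. 392. 233.]
scene round_post 0.57 [392. 194. 414. 222.]
scene square_post 0.82 [208. 292. 225. 312.]
scene rack 0.67 [213. 200. 375. 303.]
top canister 0.76 [197. 187. 217. 202.]
top canister 0.59 [230. 193. 242. 212.]
top round_post 0.69 [177. 127. 190. 141.]
top round_post 0.64 [150. 126. 165. 144.]
top square_post 0.49 [319. 127. 334. 139.]
top rack 0.8 [186. 125. 322. 163.]
```

```bash
ls pics
```

```text
scene0.png
top0.png
```

View pics/scene0.png

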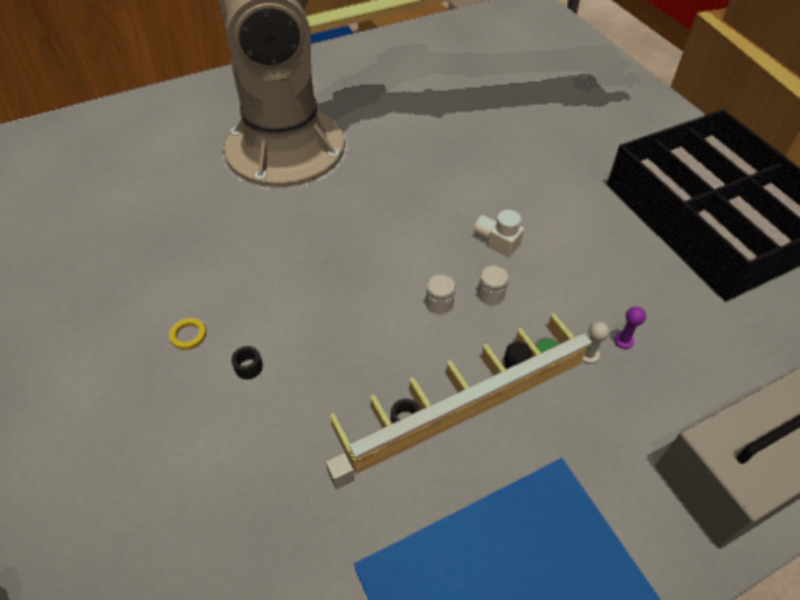

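View pics/top0.png

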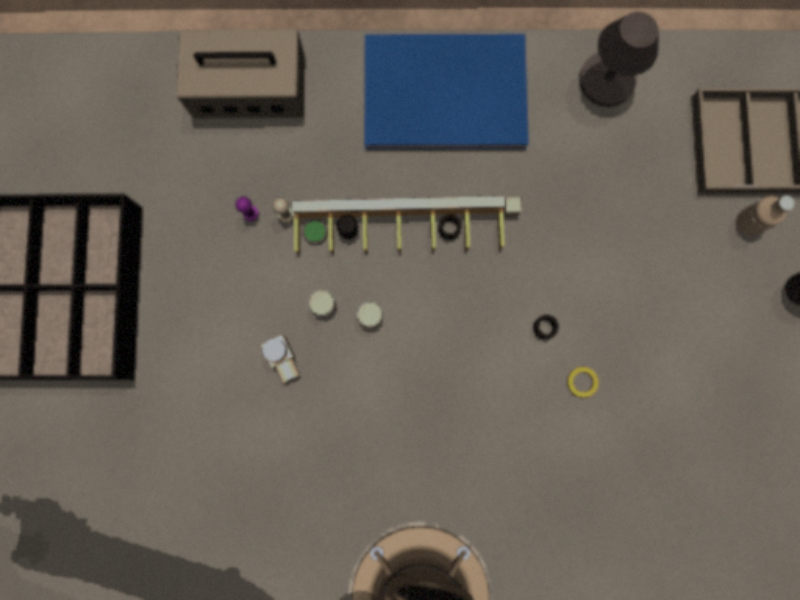

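Run:
```python
from h import *
for n,bs in(("top",[(197,187,217,202),(230,193,242,212),(177,127,190,141),(150,126,165,144),(319,127,334,139),(186,125,322,163)]),("scene",[(275,176,290,201),(305,171,324,194),(302,130,337,162),(374,206,392,233),(392,194,414,222),(208,292,225,312)])):
    f=np.load(n+"0.npz");C=cloud(n,f["d"])
    for b in bs:
        p=C[b[1]:b[3]+1,b[0]:b[2]+1].reshape(-1,3);ok=p[:,2]>0.025;p=p[ok&(p[:,2]<.2)]
        zt=np.percentile(p[:,2],95);q=p[p[:,2]>zt-.008]
        im=f["im"][b[1]:b[3]+1,b[0]:b[2]+1].reshape(-1,3)
        print(n,b,len(p),"top",zt.round(3),"mid",((q.max(0)+q.min(0))/2).round(3),"med",np.median(q,0).round(3),"ext",np.ptp(q,0).round(3),"bgr",np.median(im[ok],0))
```

```text
top (197, 187, 217, 202) 208 top 0.051 mid [0.474 0.161 0.048] med [0.474 0.161 0.047] ext [0.037 0.041 0.01 ] bgr [140.5 165.  164. ]
top (230, 193, 242, 212) 190 top 0.05 mid [0.456 0.081 0.048] med [0.455 0.081 0.047] ext [0.039 0.031 0.011] bgr [142.  166.5 165. ]
top (177, 127, 190, 141) 127 top 0.078 mid [0.633 0.225 0.074] med [0.633 0.226 0.074] ext [0.024 0.016 0.009] bgr [101. 123. 134.]
top (150, 126, 165, 144) 104 top 0.078 mid [0.636 0.29  0.075] med [0.636 0.29  0.074] ext [0.024 0.024 0.009] bgr [88. 40. 92.]
top (319, 127, 334, 139) 146 top 0.061 mid [ 0.64  -0.139  0.06 ] med [ 0.639 -0.139  0.06 ] ext [0.013 0.008 0.01 ] bgr [133.5 154.5 154. ]
top (186, 125, 322, 163) 1899 top 0.064 mid [0.625 0.033 0.062] med [0.638 0.034 0.061] ext [0.055 0.351 0.014] bgr [ 97. 146. 149.]
scene (275, 176, 290, 201) 269 top 0.049 mid [0.455 0.081 0.046] med [0.457 0.08  0.046] ext [0.04  0.041 0.01 ] bgr [146. 167. 177.]
scene (305, 171, 324, 194) 280 top 0.049 mid [0.474 0.16  0.046] med [0.477 0.158 0.047] ext [0.043 0.041 0.01 ] bgr [143.5 164.  173. ]
scene (302, 130, 337, 162) 463 top 0.066 mid [0.395 0.234 0.064] med [0.398 0.233 0.065] ext [0.036 0.037 0.009] bgr [148. 166. 167.]
scene (374, 206, 392, 233) 206 top 0.076 mid [0.633 0.224 0.073] med [0.636 0.223 0.073] ext [0.022 0.024 0.009] bgr [112. 129. 138.]
scene (392, 194, 414, 222) 188 top 0.076 mid [0.636 0.286 0.073] med [0.638 0.285 0.073] ext [0.023 0.021 0.01 ] bgr [94. 41. 94.]
scene (208, 292, 225, 312) 203 top 0.038 mid [ 0.642 -0.16   0.035] med [ 0.644 -0.163  0.036] ext [0.026 0.031 0.009] bgr [152. 175. 182.]
```

The scene shows the rack with the round tan post at its left end (scene 598,330) and the purple look-alike beside it (635,318). There are two canisters, at scene (493,283) and (441,292), which are top (321,303) and (370,315). Gaps 1 and 2 hold the filter and the eyepiece, and gap 3 is empty. The canister meant is the one farther right, at world y≈0.08. I'll confirm it in a crop and fit the rack.

Run:
```python
from h import *
f=np.load("scene0.npz");cv2.imwrite("pics/crop.png",cv2.resize(f["im"][120:320,200:420],None,fx=3,fy=3,interpolation=cv2.INTER_CUBIC))
for n in("top","scene"):
    f=np.load(n+"0.npz");C=cloud(n,f["d"]).reshape(-1,3)
    m=(abs(C[:,2]-.0615)<.005)&(abs(C[:,0]-.638)<.02)&(C[:,1]>-.13)&(C[:,1]<.2);p=C[m]
    # rail mid line per y bin
    ys=np.arange(-.12,.2,.02);X=[];Y=[]
    for y in ys:
        q=p[abs(p[:,1]-y)<.01]
        if len(q)>5:X.append((q[:,0].max()+q[:,0].min())/2);Y.append(y)
    a=np.polyfit(Y,X,1);print(n,"x=%.4f*y+%.4f"%tuple(a),"z",np.median(p[:,2]), "res",np.std(np.polyval(a,Y)-X))
    m=(abs(C[:,2]-.032)<.006)&(C[:,0]>.572)&(C[:,0]<.605)&(C[:,1]>-.16)&(C[:,1]<.22)
    h,e=np.histogram(C[m][:,1],np.arange(-.16,.22,.004));print([(round(e[i]+.002,3),int(h[i])) for i in range(len(h)) if h[i]>0])
s=manip.sense();M=R.from_rotvec(s["ee_rot"]).as_matrix();print(M.round(3))
```

```text
top x=-0.0189*y+0.6390 z 0.06062987987630508 res 0.0005502272028053961
[(np.float64(-0.146), 11), (np.float64(-0.142), 12), (np.float64(-0.138), 11), (np.float64(-0.086), 16), (np.float64(-0.082), 18), (np.float64(-0.07), 5), (np.float64(-0.066), 4), (np.float64(-0.062), 6), (np.float64(-0.058), 1), (np.float64(-0.054), 5), (np.float64(-0.05), 3), (np.float64(-0.046), 5), (np.float64(-0.042), 4), (np.float64(-0.038), 3), (np.float64(-0.03), 12), (np.float64(-0.026), 12), (np.float64(-0.022), 11), (np.float64(0.03), 24), (np.float64(0.034), 10), (np.float64(0.086), 13), (np.float64(0.09), 11), (np.float64(0.094), 10), (np.float64(0.102), 1), (np.float64(0.11), 2), (np.float64(0.114), 2), (np.float64(0.118), 2), (np.float64(0.122), 1), (np.float64(0.126), 2), (np.float64(0.13), 1), (np.float64(0.134), 1), (np.float64(0.146), 20), (np.float64(0.15), 16), (np.float64(0.202), 12), (np.float64(0.206), 12), (np.float64(0.21), 12)]
scene x=-0.0191*y+0.6386 z 0.06033045185079433 res 0.00022123684082675556
[(np.float64(-0.146), 17), (np.float64(-0.142), 29), (np.float64(-0.138), 7), (np.float64(-0.086), 30), (np.float64(-0.082), 22), (np.float64(-0.074), 4), (np.float64(-0.07), 9), (np.float64(-0.066), 8), (np.float64(-0.062), 7), (np.float64(-0.058), 5), (np.float64(-0.054), 6), (np.float64(-0.05), 7), (np.float64(-0.046), 7), (np.float64(-0.042), 8), (np.float64(-0.038), 5), (np.float64(-0.034), 1), (np.float64(-0.03), 20), (np.float64(-0.026), 26), (np.float64(-0.022), 6), (np.float64(0.03), 33), (np.float64(0.034), 20), (np.float64(0.086), 24), (np.float64(0.09), 25), (np.float64(0.094), 6), (np.float64(0.102), 7), (np.float64(0.106), 2), (np.float64(0.146), 32), (np.float64(0.15), 18), (np.float64(0.202), 22), (np.float64(0.206), 27), (np.float64(0.21), 5)]
[[-0.963  0.269  0.   ]
 [ 0.269  0.963  0.   ]
 [ 0.     0.    -1.   ]]
```

View pics/crop.png

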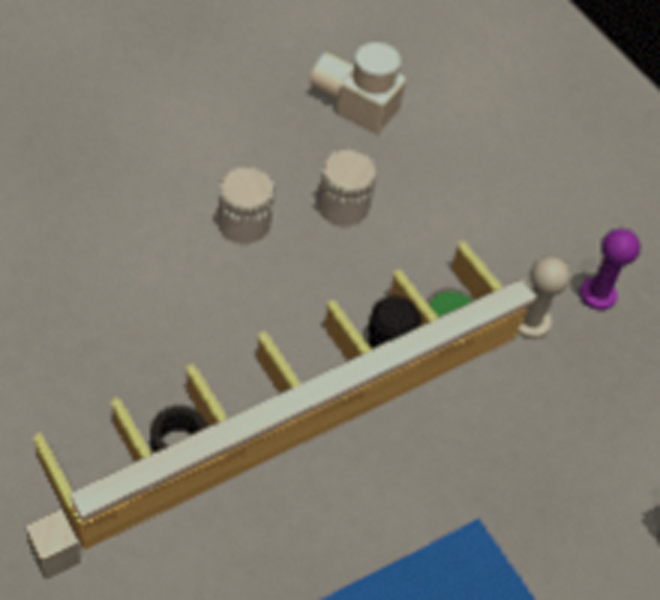

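The crop shows two identical canisters, at (245,205) and (347,187). The one at (245,205), world (0.456, 0.081), is farthest to the robot's right, so it is the one meant. The rack origin is ≈(0.612, 0.032) with yaw 0.019. First I turn and shut the hand.

drive_tool:
  targets:
    - {"wz":-0.0972,"hand":0}
    - {"wz":-0.0972,"hand":0}
    - {"wz":-0.0972,"hand":0}
  squeeze: 20

```text
invalid input at $.targets[0]: expected keys dx, dy, dz, wx, wy, wz, hand
```

drive_tool:
  targets:
    - {"dx":-0.028,"dy":-0.028,"hand":0}
    - {"dx":-0.028,"dy":-0.028,"hand":0}
    - {"dx":-0.028,"dy":-0.028,"hand":0}
    - {"dx":-0.028,"dy":-0.028,"hand":0}
    - {"dx":-0.028,"dy":-0.028,"hand":0}
    - {"dx":-0.028,"dy":-0.028,"hand":0}
    - {"dx":-0.028,"dy":-0.028,"hand":0}
    - {"dx":-0.028,"dy":-0.028,"hand":0}

```text
invalid input at $.targets[0]: expected keys dx, dy, dz, wx, wy, wz, hand
```

drive_tool:
  targets:
    - {"dx":-0.028,"dy":-0.028,"hand":0}
    - {"dx":-0.028,"dy":-0.028,"hand":0}
    - {"dx":-0.028,"dy":-0.028,"hand":0}
    - {"dx":-0.028,"dy":-0.028,"hand":0}
    - {"dx":-0.028,"dy":-0.028,"hand":0}
    - {"dx":-0.028,"dy":-0.028,"hand":0}
    - {"dx":-0.028,"dy":-0.028,"hand":0}
    - {"hand":0}

```text
invalid input at $.targets[0]: expected keys dx, dy, dz, wx, wy, wz, hand
```

All keys are required.

drive_tool:
  targets:
    - {"dx":0,"dy":0,"dz":0,"wx":0,"wy":0,"wz":-0.0972,"hand":0}
    - {"dx":0,"dy":0,"dz":0,"wx":0,"wy":0,"wz":-0.0972,"hand":0}
    - {"dx":0,"dy":0,"dz":0,"wx":0,"wy":0,"wz":-0.0972,"hand":0}
  squeeze: 20

```text
t: 0.75
eef_pos: [0.1751, 0.626, 0.2314]
ee_rot: [-0.037, 3.141, 0.0]
ft_force: [0.1, 0.7, 0.2]
gripper_width: 0.0517
grasp_force: 0.0
```

drive_tool:
  targets:
    - {"dx":-0.028,"dy":-0.028,"dz":0,"wx":0,"wy":0,"wz":0,"hand":0}
    - {"dx":-0.028,"dy":-0.028,"dz":0,"wx":0,"wy":0,"wz":0,"hand":0}
    - {"dx":-0.028,"dy":-0.028,"dz":0,"wx":0,"wy":0,"wz":0,"hand":0}
    - {"dx":-0.028,"dy":-0.028,"dz":0,"wx":0,"wy":0,"wz":0,"hand":0}
    - {"dx":-0.028,"dy":-0.028,"dz":0,"wx":0,"wy":0,"wz":0,"hand":0}
    - {"dx":-0.028,"dy":-0.028,"dz":0,"wx":0,"wy":0,"wz":0,"hand":0}
    - {"dx":-0.028,"dy":-0.028,"dz":0,"wx":0,"wy":0,"wz":0,"hand":0}
    - {"dx":-0.028,"dy":-0.028,"dz":0,"wx":0,"wy":0,"wz":0,"hand":0}

```text
t: 1.42
eef_pos: [0.4045, 0.4048, 0.2317]
ee_rot: [-0.03, 3.141, 0.001]
ft_force: [0.8, 0.1, 0.3]
gripper_width: -0.0002
grasp_force: 0.0
```

drive_tool:
  targets:
    - {"dx":-0.028,"dy":-0.028,"dz":0,"wx":0,"wy":0,"wz":0,"hand":0}
    - {"dx":-0.028,"dy":-0.028,"dz":0,"wx":0,"wy":0,"wz":0,"hand":0}
    - {"dx":-0.028,"dy":-0.028,"dz":0,"wx":0,"wy":0,"wz":0,"hand":0}
    - {"dx":-0.028,"dy":-0.028,"dz":0,"wx":0,"wy":0,"wz":0,"hand":0}
    - {"dx":-0.028,"dy":-0.028,"dz":0,"wx":0,"wy":0,"wz":0,"hand":0}
    - {"dx":-0.028,"dy":-0.028,"dz":0,"wx":0,"wy":0,"wz":0,"hand":0}
    - {"dx":0,"dy":0,"dz":0,"wx":0,"wy":0,"wz":0,"hand":0}
    - {"dx":0,"dy":0,"dz":0,"wx":0,"wy":0,"wz":0,"hand":0}

```text
t: 2.08
eef_pos: [0.5763, 0.2381, 0.2313]
ee_rot: [-0.02, 3.141, -0.002]
ft_force: [-0.0, 0.2, 0.8]
gripper_width: -0.0
grasp_force: 0.0
```

drive_tool:
  targets:
    - {"dx":-0.02,"dy":-0.021,"dz":0,"wx":0,"wy":0,"wz":0,"hand":0}
    - {"dx":-0.02,"dy":-0.021,"dz":0,"wx":0,"wy":0,"wz":0,"hand":0}
    - {"dx":-0.018,"dy":-0.0197,"dz":0.01,"wx":0,"wy":0,"wz":0,"hand":0}
    - {"dx":0,"dy":0,"dz":0.035,"wx":0,"wy":0,"wz":0,"hand":0}
    - {"dx":0,"dy":0,"dz":0.035,"wx":0,"wy":0,"wz":0,"hand":0}
    - {"dx":0,"dy":0,"dz":0.035,"wx":0,"wy":0,"wz":0,"hand":0}
    - {"dx":0,"dy":0,"dz":0.025,"wx":0,"wy":0,"wz":0,"hand":0}
    - {"dx":0,"dy":0,"dz":0,"wx":0,"wy":0,"wz":0,"hand":0}

```text
t: 2.75
eef_pos: [0.6279, 0.1822, 0.085]
ee_rot: [0.034, -3.129, 0.004]
ft_force: [-0.9, 0.8, -0.3]
gripper_width: -0.0001
grasp_force: 0.0
```

Run:
```python
from h import *
s=manip.sense();print(s["eef_pos"],s["ee_rot"],s["ft_force"])
im,d=cams.get_image("wrist");cv2.imwrite("pics/w1.png",im)
C=cloud("wrist",d,s).reshape(-1,3)
m=(abs(C[:,2]-.061)<.006)&(abs(C[:,0]-.636)<.03)&(C[:,1]<.2);p=C[m];print(len(p),np.median(p[:,2]) if len(p) else "")
for y in np.arange(-.05,.2,.03):
    q=p[abs(p[:,1]-y)<.01]
    if len(q)>5:print(y.round(2),q[:,0].min(),q[:,0].max(),np.median(q[:,2]))
```

```text
[0.62785087 0.18215712 0.08499001] [ 0.03415684 -3.12938527  0.00351676] [-0.91316198  0.8175459  -0.29620719]
7302 0.06028773919467123
0.01 0.6296132574928088 0.6472730928885588 0.060143890892642216
0.04 0.6288765210977124 0.647765162452071 0.06028804638687002
0.07 0.6284419528855759 0.6469616382779028 0.060243104362784
0.1 0.6277509764838297 0.6467230771228852 0.060317771419396676
0.13 0.6271974824342436 0.6459815648507802 0.06040121154519126
0.16 0.62639189450964 0.6445660263627557 0.06032124218032818
0.19 0.6258331258541339 0.643305405173581 0.0602069271665594
```

View pics/w1.png

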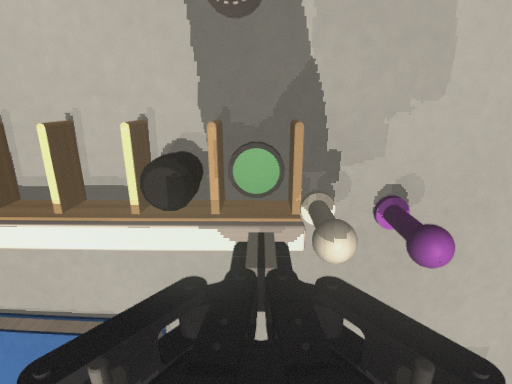

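The wrist picture shows the shut fingers over the rail above gap 1 (filter at 256,170), clear of the post's ball (334,241). The rail's top is at z=0.0603. I'll correct the lag and lower.

drive_tool:
  targets:
    - {"dx":-0.0073,"dy":-0.0047,"dz":0.005,"wx":0,"wy":0,"wz":0,"hand":0}
    - {"dx":0,"dy":0,"dz":0.008,"wx":0,"wy":0,"wz":0,"hand":0}
    - {"dx":0,"dy":0,"dz":0.006,"wx":0,"wy":0,"wz":0,"hand":0}
    - {"dx":0,"dy":0,"dz":0,"wx":0,"wy":0,"wz":0,"hand":0}
    - {"dx":0,"dy":0,"dz":0,"wx":0,"wy":0,"wz":0,"hand":0}

```text
t: 3.22
eef_pos: [0.641, 0.1765, 0.0726]
ee_rot: [-0.03, 3.141, 0.001]
ft_force: [-0.0, -0.5, 0.2]
gripper_width: -0.0001
grasp_force: 0.0
```

drive_tool:
  targets:
    - {"dx":0.006,"dy":0.0005,"dz":0.004,"wx":0,"wy":0,"wz":0,"hand":0}
    - {"dx":0,"dy":0,"dz":0.004,"wx":0,"wy":0,"wz":0,"hand":0}
    - {"dx":0,"dy":0,"dz":0.002,"wx":0,"wy":0,"wz":0,"hand":0}
    - {"dx":0,"dy":0,"dz":0,"wx":0,"wy":0,"wz":0,"hand":0}
    - {"dx":0,"dy":0,"dz":0,"wx":0,"wy":0,"wz":0,"hand":0}

```text
t: 3.63
eef_pos: [0.6349, 0.1767, 0.0622]
ee_rot: [0.03, -3.141, -0.0]
ft_force: [1.1, 0.2, 0.9]
gripper_width: 0.0001
grasp_force: 0.0
```

drive_tool:
  targets:
    - {"dx":0,"dy":0,"dz":0.002,"wx":0,"wy":0,"wz":0,"hand":0}
    - {"dx":0,"dy":0,"dz":0.001,"wx":0,"wy":0,"wz":0,"hand":0}
    - {"dx":0,"dy":0,"dz":0.001,"wx":0,"wy":0,"wz":0,"hand":0}
    - {"dx":0,"dy":0,"dz":0.001,"wx":0,"wy":0,"wz":0,"hand":0}
    - {"dx":0,"dy":0,"dz":0,"wx":0,"wy":0,"wz":0,"hand":0}
    - {"dx":0,"dy":0,"dz":0,"wx":0,"wy":0,"wz":0,"hand":0}

```text
t: 4.13
eef_pos: [0.6354, 0.1768, 0.0578]
ee_rot: [-0.03, 3.141, 0.001]
ft_force: [0.2, 0.2, 3.5]
gripper_width: -0.0
grasp_force: 1.7
```

drive_tool:
  targets:
    - {"dx":0,"dy":-0.004,"dz":0,"wx":0,"wy":0,"wz":0,"hand":0}
    - {"dx":0,"dy":-0.005,"dz":0,"wx":0,"wy":0,"wz":0,"hand":0}
    - {"dx":0,"dy":-0.005,"dz":0,"wx":0,"wy":0,"wz":0,"hand":0}
    - {"dx":0,"dy":-0.005,"dz":0,"wx":0,"wy":0,"wz":0,"hand":0}
    - {"dx":0,"dy":-0.005,"dz":0,"wx":0,"wy":0,"wz":0,"hand":0}
    - {"dx":0,"dy":-0.005,"dz":0,"wx":0,"wy":0,"wz":0,"hand":0}

```text
t: 4.63
eef_pos: [0.6356, 0.1473, 0.0574]
ee_rot: [-0.029, 3.141, 0.001]
ft_force: [0.8, 2.9, 4.6]
gripper_width: 0.0004
grasp_force: 1.8
```

drive_tool:
  targets:
    - {"dx":0,"dy":-0.005,"dz":0,"wx":0,"wy":0,"wz":0,"hand":0}
    - {"dx":0,"dy":-0.005,"dz":0,"wx":0,"wy":0,"wz":0,"hand":0}
    - {"dx":0,"dy":-0.005,"dz":0,"wx":0,"wy":0,"wz":0,"hand":0}
    - {"dx":0,"dy":-0.005,"dz":0,"wx":0,"wy":0,"wz":0,"hand":0}
    - {"dx":0,"dy":-0.005,"dz":0,"wx":0,"wy":0,"wz":0,"hand":0}
    - {"dx":0,"dy":-0.005,"dz":0,"wx":0,"wy":0,"wz":0,"hand":0}
    - {"dx":0,"dy":-0.005,"dz":0,"wx":0,"wy":0,"wz":0,"hand":0}

```text
t: 5.22
eef_pos: [0.6362, 0.1122, 0.0573]
ee_rot: [0.03, -3.141, -0.0]
ft_force: [-1.4, 2.5, 4.8]
gripper_width: -0.0003
grasp_force: 1.9
```

drive_tool:
  targets:
    - {"dx":0,"dy":-0.005,"dz":0,"wx":0,"wy":0,"wz":0,"hand":0}
    - {"dx":0,"dy":-0.005,"dz":0,"wx":0,"wy":0,"wz":0,"hand":0}
    - {"dx":0,"dy":-0.005,"dz":0,"wx":0,"wy":0,"wz":0,"hand":0}
    - {"dx":0,"dy":-0.005,"dz":0,"wx":0,"wy":0,"wz":0,"hand":0}
    - {"dx":0,"dy":-0.005,"dz":0,"wx":0,"wy":0,"wz":0,"hand":0}
    - {"dx":0,"dy":-0.005,"dz":0,"wx":0,"wy":0,"wz":0,"hand":0}

```text
t: 5.72
eef_pos: [0.6367, 0.0822, 0.0573]
ee_rot: [-0.03, 3.141, 0.0]
ft_force: [0.4, 2.9, 4.8]
gripper_width: 0.0002
grasp_force: 1.9
```

Remaining is 0.0205 to the middle of gap 3, then straight up.

drive_tool:
  targets:
    - {"dx":0,"dy":-0.005,"dz":0,"wx":0,"wy":0,"wz":0,"hand":0}
    - {"dx":0,"dy":-0.005,"dz":0,"wx":0,"wy":0,"wz":0,"hand":0}
    - {"dx":0,"dy":-0.005,"dz":0,"wx":0,"wy":0,"wz":0,"hand":0}
    - {"dx":0,"dy":-0.005,"dz":0,"wx":0,"wy":0,"wz":0,"hand":0}
    - {"dx":0,"dy":0,"dz":0,"wx":0,"wy":0,"wz":0,"hand":0}
    - {"dx":0,"dy":0,"dz":0,"wx":0,"wy":0,"wz":0,"hand":0}

```text
t: 6.22
eef_pos: [0.6371, 0.0606, 0.0573]
ee_rot: [0.028, -3.141, 0.003]
ft_force: [0.4, -0.2, 3.8]
gripper_width: -0.0
grasp_force: 1.9
```

drive_tool:
  targets:
    - {"dx":0,"dy":0,"dz":-0.005,"wx":0,"wy":0,"wz":0,"hand":0}
    - {"dx":0,"dy":0,"dz":-0.02,"wx":0,"wy":0,"wz":0,"hand":0}
    - {"dx":0,"dy":0,"dz":-0.03,"wx":0,"wy":0,"wz":0,"hand":0.1}
    - {"dx":0,"dy":0,"dz":-0.03,"wx":0,"wy":0,"wz":0,"hand":0.14}
    - {"dx":0,"dy":0,"dz":0,"wx":0,"wy":0,"wz":0,"hand":0.14}

```text
t: 6.63
eef_pos: [0.6406, 0.0622, 0.1482]
ee_rot: [-0.029, 3.132, 0.001]
ft_force: [1.1, -0.7, -0.5]
gripper_width: 0.0119
grasp_force: 0.0
```

drive_tool:
  targets:
    - {"dx":0.02,"dy":0.003,"dz":0,"wx":0,"wy":0,"wz":0,"hand":0.14}
    - {"dx":0.035,"dy":0.0056,"dz":0,"wx":0,"wy":0,"wz":0,"hand":0.14}
    - {"dx":0.035,"dy":0.0056,"dz":0,"wx":0,"wy":0,"wz":0,"hand":0.14}
    - {"dx":0.035,"dy":0.0056,"dz":0,"wx":0,"wy":0,"wz":0,"hand":0.14}
    - {"dx":0.035,"dy":0.0056,"dz":0,"wx":0,"wy":0,"wz":0,"hand":0.14}
    - {"dx":0.035,"dy":0.0056,"dz":0,"wx":0,"wy":0,"wz":0,"hand":0.14}
    - {"dx":0.02,"dy":0.0032,"dz":0,"wx":0,"wy":0,"wz":0,"hand":0.14}
    - {"dx":0.014,"dy":0.0024,"dz":0,"wx":0,"wy":0,"wz":0,"hand":0.14}

```text
t: 7.3
eef_pos: [0.4038, 0.0945, 0.1414]
ee_rot: [0.032, -3.138, 0.002]
ft_force: [-0.1, -0.8, -0.0]
gripper_width: 0.0121
grasp_force: 0.0
```

drive_tool:
  targets:
    - {"dx":0,"dy":0,"dz":0.01,"wx":0,"wy":0,"wz":0.088,"hand":0.14}
    - {"dx":0,"dy":0,"dz":0.01,"wx":0,"wy":0,"wz":0.088,"hand":0.14}
    - {"dx":0,"dy":0,"dz":0.01,"wx":0,"wy":0,"wz":0.088,"hand":0.14}
    - {"dx":0,"dy":0,"dz":0,"wx":0,"wy":0,"wz":0,"hand":0.14}
    - {"dx":0,"dy":0,"dz":0,"wx":0,"wy":0,"wz":0,"hand":0.14}
    - {"dx":0,"dy":0,"dz":0,"wx":0,"wy":0,"wz":0,"hand":0.14}

```text
t: 7.8
eef_pos: [0.4075, 0.0948, 0.1125]
ee_rot: [0.381, 3.118, -0.0]
ft_force: [0.2, -0.3, -0.5]
gripper_width: 0.0117
grasp_force: 0.0
```

Run:
```python
from h import *
s=manip.sense();print(s["eef_pos"],s["ee_rot"],s["ft_force"],s["qpos"])
M=R.from_rotvec(s["ee_rot"]).as_matrix();print(M.round(3))
im,d=cams.get_image("wrist");cv2.imwrite("pics/w2.png",im)
C=cloud("wrist",d,s)
p=C.reshape(-1,3);m=(abs(p[:,2]-.045)<.006)&(np.hypot(p[:,0]-.456,p[:,1]-.081)<.035);q=p[m];print(len(q),(q.max(0)+q.min(0))/2,np.ptp(q,0))
```

```text
[0.40753388 0.094783   0.11245474] [ 3.81382321e-01  3.11835247e+00 -4.09527208e-04] [ 0.17198682 -0.26482928 -0.50726332] [-0.56743939  0.12975511  0.25447044  2.19707715 -0.0442592   0.81948919
  1.04260709]
[[-0.971  0.241 -0.   ]
 [ 0.241  0.971 -0.   ]
 [-0.    -0.    -1.   ]]
1007 [0.45561398 0.08047803 0.04367715] [0.0431918  0.02645069 0.00925692]
```

View pics/w2.png

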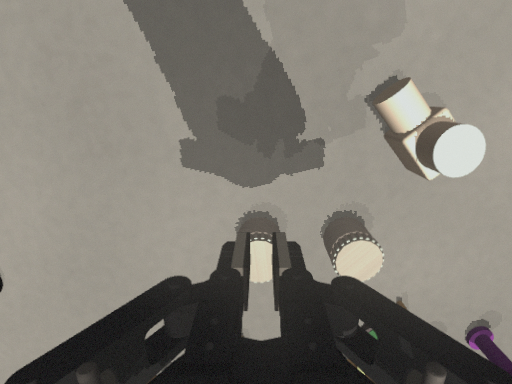

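The wrist picture shows the fingers lined up with the canister (260,260), with the other one at (357,262) well to the side. I descend and push obliquely to just before the mouth.

drive_tool:
  targets:
    - {"dx":0,"dy":-0.002,"dz":0.025,"wx":0,"wy":0,"wz":0,"hand":0.14}
    - {"dx":0,"dy":0,"dz":0.03,"wx":0,"wy":0,"wz":0,"hand":0.14}
    - {"dx":0,"dy":0,"dz":0.025,"wx":0,"wy":0,"wz":0,"hand":0.14}
    - {"dx":0,"dy":0,"dz":0.0145,"wx":0,"wy":0,"wz":0,"hand":0.14}
    - {"dx":0,"dy":0,"dz":0,"wx":0,"wy":0,"wz":0,"hand":0.14}
    - {"dx":0,"dy":0,"dz":0,"wx":0,"wy":0,"wz":0,"hand":0.14}

```text
t: 8.35
eef_pos: [0.407, 0.0929, 0.0178]
ee_rot: [-0.383, -3.117, 0.001]
ft_force: [1.2, 1.0, 0.5]
gripper_width: 0.0119
grasp_force: 0.0
```

drive_tool:
  targets:
    - {"dx":-0.006,"dy":0,"dz":0,"wx":0,"wy":0,"wz":0,"hand":0.14}
    - {"dx":-0.006,"dy":0,"dz":0,"wx":0,"wy":0,"wz":0,"hand":0.14}
    - {"dx":-0.004,"dy":0,"dz":0,"wx":0,"wy":0,"wz":0,"hand":0.14}
    - {"dx":-0.004,"dy":0,"dz":0,"wx":0,"wy":0,"wz":0,"hand":0.14}
    - {"dx":-0.004,"dy":0,"dz":0,"wx":0,"wy":0,"wz":0,"hand":0.14}
    - {"dx":-0.004,"dy":0,"dz":0,"wx":0,"wy":0,"wz":0,"hand":0.14}
    - {"dx":-0.004,"dy":0,"dz":0,"wx":0,"wy":0,"wz":0,"hand":0.14}

```text
t: 8.93
eef_pos: [0.4379, 0.0853, 0.0178]
ee_rot: [-0.384, -3.117, -0.0]
ft_force: [-2.8, 0.2, 2.9]
gripper_width: 0.0123
grasp_force: 1.3
```

drive_tool:
  targets:
    - {"dx":-0.004,"dy":0,"dz":0,"wx":0,"wy":0,"wz":0,"hand":0.14}
    - {"dx":-0.005,"dy":0,"dz":0,"wx":0,"wy":0,"wz":0,"hand":0.14}
    - {"dx":-0.005,"dy":0,"dz":0,"wx":0,"wy":0,"wz":0,"hand":0.14}
    - {"dx":-0.005,"dy":0,"dz":0,"wx":0,"wy":0,"wz":0,"hand":0.14}
    - {"dx":-0.005,"dy":0,"dz":0,"wx":0,"wy":0,"wz":0,"hand":0.14}
    - {"dx":-0.005,"dy":0,"dz":0,"wx":0,"wy":0,"wz":0,"hand":0.14}
    - {"dx":-0.003,"dy":0,"dz":0,"wx":0,"wy":0,"wz":0,"hand":0.14}

```text
t: 9.52
eef_pos: [0.4702, 0.0773, 0.0178]
ee_rot: [0.385, 3.117, 0.0]
ft_force: [-1.4, 0.4, 0.2]
gripper_width: 0.0116
grasp_force: 0.6
```

```bash
cat > can.py <<'E'
from h import *
s=manip.sense();print(s["eef_pos"],s["ft_force"])
for n in("top","scene"):
    im,d=cams.get_image(n);p=cloud(n,d).reshape(-1,3)
    cv2.imwrite("pics/last_%s.png"%n,im)
    import sys;x,y=map(float,sys.argv[1:3])
    m=(abs(p[:,2]-.046)<.006)&(np.hypot(p[:,0]-x,p[:,1]-y)<.03);q=p[m]
    if len(q)>5: print(n,len(q),((q.max(0)+q.min(0))/2).round(4),np.ptp(q,0).round(3),np.percentile(q[:,2],[5,50,95]).round(3))
E
python3 can.py .490 .0725
```

```text
[0.47023447 0.07727947 0.01784044] [-1.36337357  0.35539205  0.24530685]
scene 275 [0.4931 0.0711 0.046 ] [0.053 0.045 0.012] [0.042 0.047 0.05 ]
```

drive_tool:
  targets:
    - {"dx":-0.005,"dy":0,"dz":0,"wx":0,"wy":0,"wz":0,"hand":0.14}
    - {"dx":-0.006,"dy":0,"dz":0,"wx":0,"wy":0,"wz":0,"hand":0.14}
    - {"dx":-0.006,"dy":0,"dz":0,"wx":0,"wy":0,"wz":0,"hand":0.14}
    - {"dx":-0.006,"dy":0,"dz":0,"wx":0,"wy":0,"wz":0,"hand":0.14}
    - {"dx":-0.006,"dy":0,"dz":0,"wx":0,"wy":0,"wz":0,"hand":0.14}
    - {"dx":-0.005,"dy":0,"dz":0,"wx":0,"wy":0,"wz":0,"hand":0.14}
    - {"dx":-0.004,"dy":0,"dz":0,"wx":0,"wy":0,"wz":0,"hand":0.14}
    - {"dx":-0.003,"dy":0,"dz":0,"wx":0,"wy":0,"wz":0,"hand":0.14}

```text
t: 10.28
eef_pos: [0.5095, 0.0674, 0.0178]
ee_rot: [0.384, 3.118, 0.0]
ft_force: [-0.2, 0.3, -1.0]
gripper_width: 0.0122
grasp_force: 0.5
```

drive_tool:
  targets:
    - {"dx":0.006,"dy":0,"dz":0,"wx":0,"wy":0,"wz":0,"hand":0.14}
    - {"dx":0.02,"dy":0,"dz":0,"wx":0,"wy":0,"wz":0,"hand":0.14}
    - {"dx":0.03,"dy":0,"dz":0,"wx":0,"wy":0,"wz":0,"hand":0.14}
    - {"dx":0.02,"dy":0,"dz":0,"wx":0,"wy":0,"wz":0,"hand":0.14}
    - {"dx":0,"dy":0,"dz":0,"wx":0,"wy":0,"wz":-0.088,"hand":0.14}
    - {"dx":0,"dy":0,"dz":0,"wx":0,"wy":0,"wz":-0.088,"hand":0.14}
    - {"dx":0,"dy":0,"dz":0,"wx":0,"wy":0,"wz":-0.088,"hand":0.14}
    - {"dx":0,"dy":0,"dz":0,"wx":0,"wy":0,"wz":0,"hand":0.14}

```text
t: 10.95
eef_pos: [0.4348, 0.0863, 0.018]
ee_rot: [-0.033, 3.141, 0.001]
ft_force: [-0.3, -0.6, 0.2]
gripper_width: 0.0116
grasp_force: 0.0
```

```bash
python3 can.py .540 .060;python3 - <<'E'
from h import *
s=manip.sense();M=R.from_rotvec(s["ee_rot"]).as_matrix();print(s["eef_pos"],M.round(3)[:,1])
im,d=cams.get_image("wrist");p=cloud("wrist",d,s).reshape(-1,3);cv2.imwrite("pics/w3.png",im)
m=(abs(p[:,2]-.045)<.006)&(np.hypot(p[:,0]-.54,p[:,1]-.06)<.035);q=p[m]
if len(q):print(len(q),(q.max(0)+q.min(0))/2,np.ptp(q,0))
E
```

```text
[0.43482165 0.08628477 0.01802037] [-0.28202713 -0.55917321  0.16572378]
top 142 [0.5412 0.0592 0.0458] [0.037 0.039 0.012] [0.043 0.047 0.051]
scene 258 [0.5406 0.0589 0.0453] [0.042 0.042 0.01 ] [0.042 0.046 0.049]
[0.43502479 0.08610277 0.01794928] [-0.017  1.     0.   ]
```

The canister stands upright at (0.541, 0.059), within 1 mm of the gap 3 axis. I line up and push straight in.

drive_tool:
  targets:
    - {"dx":0,"dy":-0.0144,"dz":0,"wx":0,"wy":0,"wz":0,"hand":0.14}
    - {"dx":0,"dy":-0.0144,"dz":0,"wx":0,"wy":0,"wz":0,"hand":0.14}
    - {"dx":-0.02,"dy":0,"dz":0,"wx":0,"wy":0,"wz":0,"hand":0.14}
    - {"dx":-0.02,"dy":0,"dz":0,"wx":0,"wy":0,"wz":0,"hand":0.14}
    - {"dx":-0.0175,"dy":0,"dz":0,"wx":0,"wy":0,"wz":0,"hand":0.14}
    - {"dx":0,"dy":0,"dz":0,"wx":0,"wy":0,"wz":0,"hand":0.14}
    - {"dx":0,"dy":0,"dz":0,"wx":0,"wy":0,"wz":0,"hand":0.14}

```text
t: 11.68
eef_pos: [0.4935, 0.0582, 0.0177]
ee_rot: [0.027, -3.141, 0.0]
ft_force: [-0.4, 0.9, -0.6]
gripper_width: 0.0118
grasp_force: 0.0
```

drive_tool:
  targets:
    - {"dx":-0.006,"dy":0,"dz":0,"wx":0,"wy":0,"wz":0,"hand":0.14}
    - {"dx":-0.006,"dy":0,"dz":0,"wx":0,"wy":0,"wz":0,"hand":0.14}
    - {"dx":-0.004,"dy":0,"dz":0,"wx":0,"wy":0,"wz":0,"hand":0.14}
    - {"dx":-0.004,"dy":0,"dz":0,"wx":0,"wy":0,"wz":0,"hand":0.14}
    - {"dx":-0.005,"dy":0,"dz":0,"wx":0,"wy":0,"wz":0,"hand":0.14}
    - {"dx":-0.005,"dy":0,"dz":0,"wx":0,"wy":0,"wz":0,"hand":0.14}
    - {"dx":-0.005,"dy":0,"dz":0,"wx":0,"wy":0,"wz":0,"hand":0.14}
    - {"dx":-0.005,"dy":0,"dz":0,"wx":0,"wy":0,"wz":0,"hand":0.14}

```text
t: 12.35
eef_pos: [0.5337, 0.0591, 0.0177]
ee_rot: [-0.03, 3.141, 0.0]
ft_force: [-0.5, -0.4, -0.5]
gripper_width: 0.012
grasp_force: 0.5
```

drive_tool:
  targets:
    - {"dx":-0.005,"dy":0,"dz":0,"wx":0,"wy":0,"wz":0,"hand":0.14}
    - {"dx":-0.005,"dy":0,"dz":0,"wx":0,"wy":0,"wz":0,"hand":0.14}
    - {"dx":-0.005,"dy":0,"dz":0,"wx":0,"wy":0,"wz":0,"hand":0.14}
    - {"dx":-0.005,"dy":0,"dz":0,"wx":0,"wy":0,"wz":0,"hand":0.14}
    - {"dx":-0.005,"dy":0,"dz":0,"wx":0,"wy":0,"wz":0,"hand":0.14}

```text
t: 12.77
eef_pos: [0.5586, 0.0596, 0.0178]
ee_rot: [-0.03, 3.141, 0.0]
ft_force: [-1.3, -0.5, -0.1]
gripper_width: 0.0118
grasp_force: 0.5
```

drive_tool:
  targets:
    - {"dx":-0.004,"dy":0,"dz":0,"wx":0,"wy":0,"wz":0,"hand":0.14}
    - {"dx":-0.004,"dy":0,"dz":0,"wx":0,"wy":0,"wz":0,"hand":0.14}
    - {"dx":-0.003,"dy":0,"dz":0,"wx":0,"wy":0,"wz":0,"hand":0.14}
    - {"dx":-0.003,"dy":0,"dz":0,"wx":0,"wy":0,"wz":0,"hand":0.14}
    - {"dx":-0.002,"dy":0,"dz":0,"wx":0,"wy":0,"wz":0,"hand":0.14}
    - {"dx":0,"dy":0,"dz":0,"wx":0,"wy":0,"wz":0,"hand":0.14}

```text
t: 13.27
eef_pos: [0.5747, 0.0599, 0.0179]
ee_rot: [-0.03, 3.141, 0.0]
ft_force: [0.5, 0.2, -0.2]
gripper_width: 0.012
grasp_force: 0.1
```

Now small steps until the force rises.

drive_tool:
  targets:
    - {"dx":-0.0015,"dy":0,"dz":0,"wx":0,"wy":0,"wz":0,"hand":0.14}
    - {"dx":-0.0015,"dy":0,"dz":0,"wx":0,"wy":0,"wz":0,"hand":0.14}
    - {"dx":-0.001,"dy":0,"dz":0,"wx":0,"wy":0,"wz":0,"hand":0.14}
    - {"dx":0,"dy":0,"dz":0,"wx":0,"wy":0,"wz":0,"hand":0.14}

```text
t: 13.6
eef_pos: [0.5784, 0.06, 0.0179]
ee_rot: [-0.03, 3.141, 0.0]
ft_force: [-0.3, 0.4, -1.0]
gripper_width: 0.0118
grasp_force: 0.4
```

drive_tool:
  targets:
    - {"dx":-0.001,"dy":0,"dz":0,"wx":0,"wy":0,"wz":0,"hand":0.14}
    - {"dx":-0.001,"dy":0,"dz":0,"wx":0,"wy":0,"wz":0,"hand":0.14}
    - {"dx":0,"dy":0,"dz":0,"wx":0,"wy":0,"wz":0,"hand":0.14}

```text
t: 13.85
eef_pos: [0.5801, 0.06, 0.0178]
ee_rot: [0.03, -3.141, -0.0]
ft_force: [-1.5, -0.3, 0.8]
gripper_width: 0.0121
grasp_force: 0.8
```

drive_tool:
  targets:
    - {"dx":-0.001,"dy":0,"dz":0,"wx":0,"wy":0,"wz":0,"hand":0.14}
    - {"dx":-0.001,"dy":0,"dz":0,"wx":0,"wy":0,"wz":0,"hand":0.14}
    - {"dx":0,"dy":0,"dz":0,"wx":0,"wy":0,"wz":0,"hand":0.14}
    - {"dx":0,"dy":0,"dz":0,"wx":0,"wy":0,"wz":0,"hand":0.14}

```text
t: 14.18
eef_pos: [0.5802, 0.06, 0.0176]
ee_rot: [0.03, -3.137, -0.0]
ft_force: [-6.9, 0.6, 5.4]
gripper_width: 0.0117
grasp_force: 3.0
```

The advance has stopped at 7 N: the canister is against the wall. I back out straight, then rise.

drive_tool:
  targets:
    - {"dx":0.003,"dy":0,"dz":0,"wx":0,"wy":0,"wz":0,"hand":0.14}
    - {"dx":0.008,"dy":0,"dz":0,"wx":0,"wy":0,"wz":0,"hand":0.14}
    - {"dx":0.025,"dy":0,"dz":0,"wx":0,"wy":0,"wz":0,"hand":0.14}
    - {"dx":0.03,"dy":0,"dz":0,"wx":0,"wy":0,"wz":0,"hand":0.14}
    - {"dx":0.03,"dy":0,"dz":0,"wx":0,"wy":0,"wz":0,"hand":0.14}
    - {"dx":0.02,"dy":0,"dz":0,"wx":0,"wy":0,"wz":0,"hand":0.14}
    - {"dx":0,"dy":0,"dz":-0.03,"wx":0,"wy":0,"wz":0,"hand":0.14}
    - {"dx":0,"dy":0,"dz":-0.03,"wx":0,"wy":0,"wz":0,"hand":0.14}

```text
t: 14.85
eef_pos: [0.4631, 0.0574, 0.0771]
ee_rot: [0.03, -3.138, 0.001]
ft_force: [1.2, 0.8, -0.5]
gripper_width: 0.0121
grasp_force: 0.0
```

drive_tool:
  targets:
    - {"dx":0,"dy":0,"dz":-0.035,"wx":0,"wy":0,"wz":0,"hand":0.14}
    - {"dx":0,"dy":0,"dz":-0.035,"wx":0,"wy":0,"wz":0,"hand":0.14}
    - {"dx":0,"dy":0,"dz":0,"wx":0,"wy":0,"wz":0,"hand":0.14}
    - {"dx":0,"dy":0,"dz":0,"wx":0,"wy":0,"wz":0,"hand":0.14}
    - {"dx":0,"dy":0,"dz":0,"wx":0,"wy":0,"wz":0,"hand":0.14}

```text
t: 15.27
eef_pos: [0.466, 0.0578, 0.1476]
ee_rot: [-0.03, 3.141, 0.001]
ft_force: [-0.4, -0.3, -0.8]
gripper_width: 0.0122
grasp_force: 0.0
```

```bash
python3 can.py .6105 .061; python3 -c "
import cv2;a=cv2.imread('pics/last_scene.png')[120:320,200:420];cv2.imwrite('pics/fin.png',cv2.resize(a,None,fx=3,fy=3,interpolation=2))"
```

```text
[0.46597444 0.05781245 0.14764321] [-0.36007643 -0.34837823 -0.82939931]
top 68 [0.6227 0.0606 0.0458] [0.021 0.037 0.011] [0.042 0.047 0.051]
scene 228 [0.606  0.0595 0.0456] [0.033 0.041 0.009] [0.043 0.046 0.049]
```

View pics/fin.png

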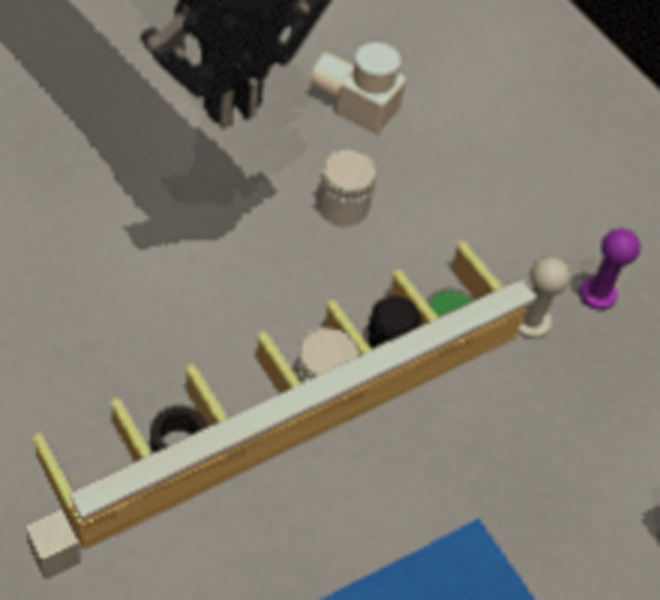

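The canister stands upright in gap 3 (328,355). Its near edge is at x≈0.5895, which puts its axis at 0.6105, the home position. Everything else is unmoved and the arm is clear.

```bash
python3 -c "
from workcell import manip
print(manip.hand_in())"
```

```text
the job is handed in; nothing more can be done
None
```

I ran the fingertip along the rail from gap 1 to gap 3, pressing it down about 3 mm. I then pushed the right-hand canister along the table into gap 3, upright and against the back wall, and handed the job in at about 15 s with the arm clear; no verdict came back.

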